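# Put the tools away in the roll-top bench store

### The job

Tidy the bench: put the block plane and the tape measure away in the open roll-top store, each set down gently, standing on its base, on its own yellow shadow and in line with it (either way round). Then roll the slatted front of the store fully shut, and leave the glue bottle, the tin and the offcut where they are.

Things in the scene. Friction and masses are not known exactly. Their poses are not given: they have to be found in the camera images.
- store: White roll-top tool store, brown slats, fixed on the bench, 440 (x) x 440 (y) x 200 mm high. Origin: centre of its underside; z up, -x its front, towards the robot. Above two closed drawer fronts (unused) is a tray, its front half open with the slats back: floor 60 mm above the bench, front wall's inner face at x = -203 mm, top 98 mm above the bench; inside y -210 to +210 mm; arched sides.
- roller (a joint): Turn of the slatted front about point roller_axis, rad: 0 = fully shut, 0.75 = fully back (hard stops). The slats run in a circular groove of 280 mm radius; shutting brings the dark leading rail (28 mm wide) forward and down, from the top of the store to the front wall. It stays where left; 1 to 6 N at the handle moves it. Shut, it clears the tools by 10 mm or more.
- roller_handle (a point): Middle of the round aluminium handle bar on the leading rail: bar 110 mm long along the store's y, 12 mm thick, 316 mm from point roller_axis, 23 mm free below it to the rail; 10 mm posts 48 mm either side. In the store's frame x = -316 sin(0.768 - turn), y = 0, z = -90 + 316 cos(0.768 - turn) mm: 137 mm above the bench when shut, 226 mm when fully back. Its axes turn with the slats.
- plane: Small metal block plane, loose, 135 mm long (its x), 40 mm wide (its y), 40 mm high, about 0.5 kg: dark sole and parallel side cheeks 90 mm long and 27 mm high, brass lever cap, brass front knob at +x. Origin: centre of the underside of its sole; z up when it stands on its sole, as it does at the start.
- tape: Tape measure, loose, standing on its base: 64 mm long (its x), 57 mm high, yellow and black case, about 0.22 kg. Flat round black sides 34 mm apart (its y), 47 mm across and centred 29 mm above the base at x = -3 mm. Origin: centre of its underside; z up.
- plane_tile: Dark liner tile in the tray, fixed, 180 x 196 x 2 mm, with a long yellow shadow with round ends, 151 x 56 mm (8 mm larger all round than the plane), long along the tile's x. Origin: centre of its underside, under the shadow's centre. It lies in the left or right half of the tray, centred at store x = -112 mm, y = +100 or -100 mm.
- plane_spot (a point): Centre of the plane's yellow shadow, on the upper face of its tile, 62 mm above the bench. Axes as the tile's.
- tape_tile: Dark liner tile like the other, in the other half of the tray, with a short rectangular yellow shadow, 78 x 50 mm, long along the tile's x. Origin: centre of its underside, at the centre of the shadow.
- tape_spot (a point): Centre of the tape measure's yellow shadow, on the upper face of its tile, 62 mm above the bench. Axes as the tile's.
- glue: White glue bottle with a blue label and an orange cap, 58 mm across, 150 mm high, standing loose on the bench; leave it alone. Origin: centre of its underside.
- tin: Open red tin, 72 mm across, 70 mm high, standing loose on the bench; leave it alone. Origin: centre of its underside.
- offcut: Dark wood offcut, 45 x 130 mm (its x, y), 22 mm high, lying loose on the bench near the robot; leave it alone. Origin: centre of its underside.
- roller_axis (a point): Axis of the slatted front's circular path, along the store's y: 90 mm below the bench top, under the store's origin. Fixed to the store; axes as the store's.
Not all that is in view belongs to the job. There is more than one size of the tape; the one meant has the size given above.

How it is judged:
By the outcome, as a careful person would: the job done as asked, in the order asked, and still so for the second after the job is handed in, with the robot touching nothing.
It also fails if it takes over 72 s, if anything falls off the work surface, if the arm or the gripper's body presses on something with over 40 N, if the wrist force passes 120 N, or if a joint passes its speed limit or range.

### The arm

A 6-joint arm with a two-finger parallel gripper is mounted at the origin on the work surface. World frame = base frame: x ahead of the robot, y to its left, z up, the work surface at z = 0. Lengths are in mm, angles in degrees, forces in N, time in s.
With the tool pointing down it reaches from about 350 to 850 mm from the base axis. Payload 8.1 kg.
Tool frame: the origin (TCP) lies between the finger pads; the fingertips stand 22 mm ahead of it and the grasp point (between the pads) lies 3 mm ahead of it; z points along the fingers, y is the direction in which the jaws open and shut (so a half turn about z gives the same grasp; the last joint's range is limited). The gripper opens to 85 mm and grips with 20 to 120 N. Pads are 22 mm wide; open, the fingers measure 114 mm over their backs; the gripper's body (76 mm by 85 mm) begins 54 mm behind the grasp point. The pads swing forward as they close: fully open they stand 13 mm farther back than shut.
Start: joints at [71.54, 7.471, 85.268, -0, 87.261, -4.893], TCP at [140.733, 583.266, 253.292] pointing down, gripper open.
Joint ranges: [-169.43, 169.43], [-51.17, 129.36], [1.28, 143.12], [-76.62, 256.62], [0, 156.53], [-152.29, 152.29]. Speed limits (degrees/s): [136.94, 136.94, 159.86, 180, 180, 180].

### API

Orientations are given as [roll, pitch, yaw] about the fixed x, y, z axes, in that order (R = Rz(yaw) Ry(pitch) Rx(roll)).
In Python, from bench import r gives the robot as it stands.
- The arm moves only by the tool drive_tool, never from a script. Its argument "moves" is a list of rows, each a list of 2 entries, a list of its own where there are three numbers: the shift along the world's x, y, z in mm, then the turn about the world's z in degrees. A call has exactly 8 rows; each row is the pose to reach, as a shift and turn from the pose commanded when the call began; what a row does not reach only later rows make up. A row lasts 1/12 s, in which the tool goes at most 41.7 mm and 7.16 degrees, less where a joint would pass 70% of its speed; a pose out of reach is approached as far as the arm can. A call with a gripper value outside its range is refused whole. "fingers" is the finger opening in mm, from 0 to 85.4, set as the call begins (left out, the last holds). The fingers move at their own pace and stop on an object; "squeeze" is the grip in N (left out, the last holds). Time passes only in rows, so rows that repeat a pose let the fingers close, or fill a call up. It gives the time, the measured TCP pose, the force and the opening at its end, in the units of the state.
- r.sense(): the state, without advancing time (a new reading comes with each control period).
- r.snapshot(name): name is "scene" or "top"; returns a dict with "pixels" (400x640x3 uint8, red, green, blue), "camera_matrix" (3x3 intrinsics, pixels), "xyz" and "orientation" of the camera in the world. Camera axes: x right, y down, z forward; pixel columns grow to the right and rows downward; lengths in mm; the calibration is good to about 2 mm. A picture is of the moment at which its call begins. There is no depth.
- r.hand_in(): hands the job in, once; it reports no verdict.
The state is a dict: "time": time; "joint_pos": joint angles; "qd": joint speeds; "joint_efforts": joint torques, N m; "tool_pos": TCP position; "tcp_rot": TCP orientation; "ft_force": force on the tool from outside, world axes, zero at the start; "wrist_torque": the same for the moment, N m; "finger_gap": finger opening in mm.
Only numpy, scipy, OpenCV 4.12 (cv2) and the standard library are available. Lean on these libraries where they do the work, as an engineer would, in place of code of your own. Each camera call takes 0.05 s, during which the arm holds its last target.

## Working session

There is one attempt and no reset: what is moved stays moved. The work goes in short steps, Python scripts to look and compute and a tool call to move; the robot and the scene stay as the last step left them, time stands still between calls to the robot, and variables do not carry over. Pictures are saved under pics/ and viewed, and the job is handed in when it is done.

Besides the shell and the picture viewer there is one more tool, called after ">>>" as name(argument=value, ...) on one line, values as JSON. drive_tool: Moves the arm, as the interface text tells. Its arguments: {"type":"object","properties":{"moves":{"type":"array","items":{"type":"array"}},"fingers":{"type":"number"},"squeeze":{"type":"number"}},"required":["moves"]}

```bash
mkdir -p pics; ls
python3 - <<'E'
from bench import r
import cv2,json,numpy as np
print(r.sense())
for n in("scene","top"):
    s=r.snapshot(n); cv2.imwrite(f"pics/{n}0.png",s["pixels"][:,:,::-1]); print(n,s["camera_matrix"],s["xyz"],s["orientation"])
E
```

```text
pics
{'time': 0.0, 'joint_pos': array([ 7.15400472e+01,  7.51520062e+00,  8.53317265e+01, -4.49049163e-04,
        8.72608318e+01, -4.89395442e+00]), 'qd': array([-0.12515175, -0.05465886, -0.09983524,  0.02823869, -0.05329147,
       -0.00108279]), 'joint_efforts': array([-8.50374704e-05, -5.69383764e+01, -5.00562358e+01,  1.34431484e-04,
        1.41524523e-02,  6.50321653e-06]), 'tool_pos': array([140.56303781, 582.76495928, 252.2199719 ]), 'tcp_rot': array([-1.79892596e+02, -8.74624164e-03,  1.66434015e+02]), 'ft_force': array([-1.23306194, -0.35547648, -0.3192278 ]), 'wrist_torque': array([ 0.01271986, -0.01452729, -0.01296011]), 'finger_gap': 85.63862873881335}
scene [[402.04642129   0.         321.82371943]
 [  0.         402.04642129 203.62481372]
 [  0.           0.           1.        ]] [863.18191992 -33.95198789 975.0829655 ] [-160.37013158   -0.46927296   99.12024167]
top [[445.78756771   0.         314.76140118]
 [  0.         445.78756771 196.86775815]
 [  0.           0.           1.        ]] [ 427.84068229  -61.63607252 1418.54395391] [-175.27055092   -0.38026878  -90.730611  ]
```

View pics/scene0.png

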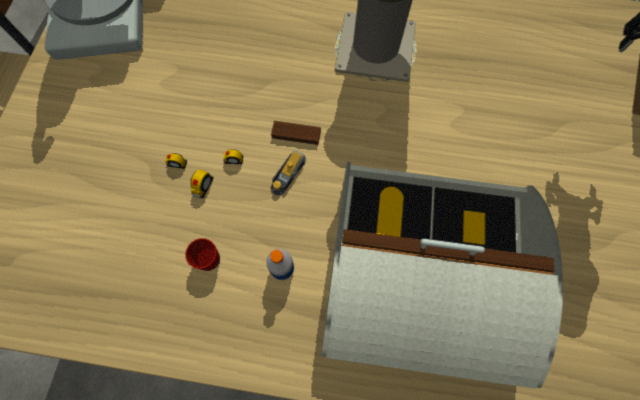

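View pics/top0.png

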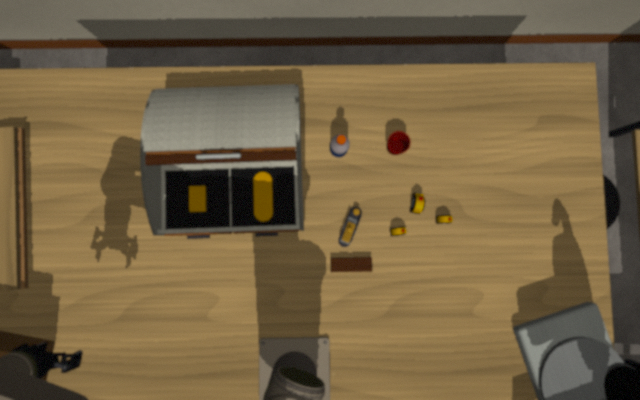

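```bash
cat > h.py <<'E'
from bench import r
import cv2,numpy as np
from scipy.spatial.transform import Rotation as Ro
def snap(n,tag=None):
    s=r.snapshot(n)
    if tag: cv2.imwrite(f"pics/{tag}.png",s["pixels"][:,:,::-1])
    return s
def R(s): return Ro.from_euler('xyz',s["orientation"],degrees=True).as_matrix()
def unp(s,uv,z):
    uv=np.atleast_2d(np.array(uv,float)); d=(R(s)@np.linalg.inv(s["camera_matrix"])@np.c_[uv,np.ones(len(uv))].T).T
    c=np.array(s["xyz"]); return c+d*((z-c[2])/d[:,2])[:,None]
def proj(s,P):
    P=np.atleast_2d(P); q=(s["camera_matrix"]@R(s).T@(P-np.array(s["xyz"])).T).T
    return q[:,:2]/q[:,2:]
def crop(s,x0,y0,w,h,k,fn):
    c=s["pixels"][y0:y0+h,x0:x0+w,::-1]; c=cv2.resize(c,None,fx=k,fy=k,interpolation=cv2.INTER_CUBIC)
    for i in range(0,w,10):
        cv2.putText(c,str(x0+i),(i*k,9),0,.33,(255,255,255),1) if i%20==0 else 0
        cv2.line(c,(i*k,10),(i*k,14),(255,255,255),1)
    for j in range(0,h,10):
        cv2.putText(c,str(y0+j),(0,j*k+4),0,.33,(255,255,255),1); cv2.line(c,(24,j*k),(28,j*k),(255,255,255),1)
    cv2.imwrite(f"pics/{fn}.png",c)
E
python3 - <<'E'
from h import *
s=snap("scene"); t=snap("top")
crop(s,150,110,160,120,5,"c1"); crop(s,320,155,250,120,3,"c2"); crop(t,320,170,150,110,5,"c3"); crop(t,130,80,190,170,4,"c4")
for n,q in(("s",s),("t",t)): print(n,proj(q,[[0,0,0],[300,0,0],[300,300,0],[140,583,250]]).round())
E
```

```text
s [[376.  47.]
 [364. 134.]
 [473. 150.]
 [644.  53.]]
t [[294. 373.]
 [293. 275.]
 [197. 276.]
 [ 60. 350.]]
```

View pics/c1.png

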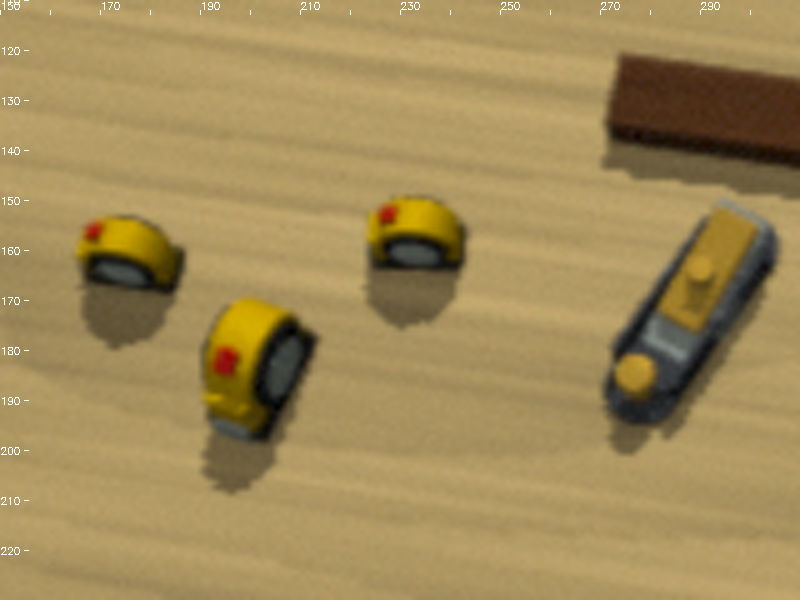

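View pics/c2.png

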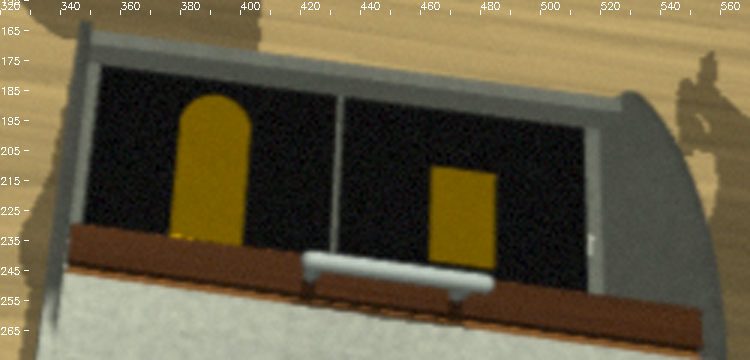

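View pics/c3.png

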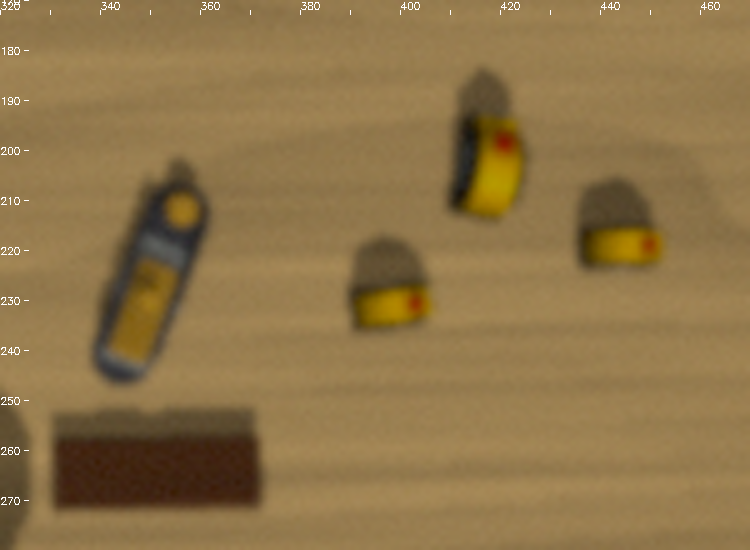

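View pics/c4.png

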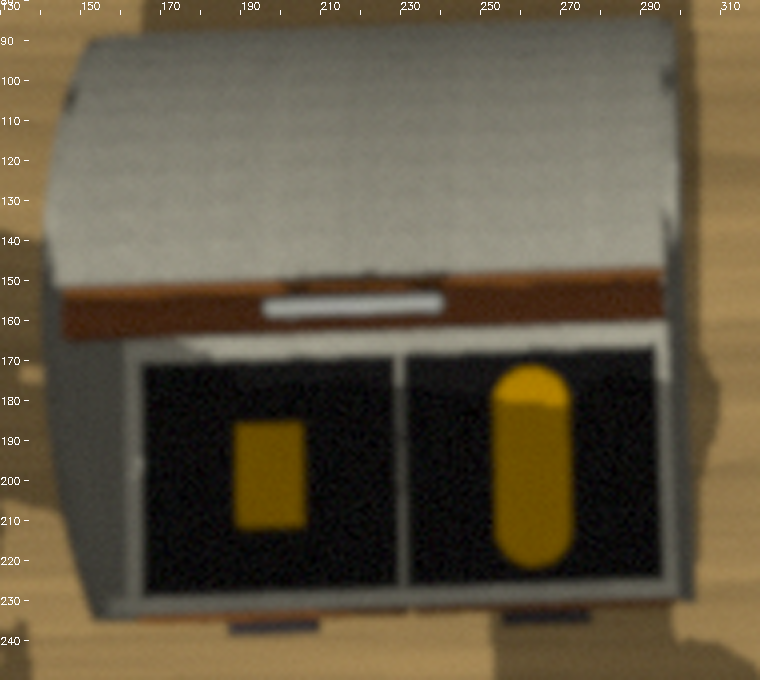

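```bash
cat >> h.py <<'E'
def yrects(s,z,box):
    x0,y0,x1,y1=box; hsv=cv2.cvtColor(s["pixels"][:,:,::-1].copy(),cv2.COLOR_BGR2HSV)
    k=8; c=cv2.resize(hsv[y0:y1,x0:x1],None,fx=k,fy=k,interpolation=cv2.INTER_LINEAR)
    m=cv2.inRange(c,(18,120,70),(32,255,255))
    cs,_=cv2.findContours(m,cv2.RETR_EXTERNAL,cv2.CHAIN_APPROX_NONE)
    for q in sorted(cs,key=cv2.contourArea)[-2:]:
        uv=q[:,0,:]/k+[x0,y0]+0.5/k-0.5
        W=unp(s,uv,z)[:,:2].astype(np.float32)
        print(cv2.minAreaRect(W), len(q))
E
python3 - <<'E'
from h import *
s=snap("scene"); t=snap("top")
print("top");yrects(t,62,(150,165,300,228))
print("scene");yrects(s,62,(345,170,520,262))
# points on store, top view
print("handle ends top z226",unp(t,[[195.5,157.5],[240.5,155.5]],226).round(1))
print("handle ends scene",unp(s,[[421,240],[484,250]],226).round(1))
print("front wall inner-floor corners z62 top",unp(t,[[166,229],[294,224]],62).round(1))
print("front wall inner-floor corners scene",unp(s,[[353,177],[515,198]],62).round(1))
print("offcut",unp(t,[[330,257],[370,257],[371,271],[331,271]],22).round(0))
print("plane nose knob top",unp(t,[[354.3,212]],38).round(1),"scene",unp(s,[[274.5,184.5]],38).round(1))
print("plane rear: lever knob",unp(t,[[347.5,229]],40).round(1),unp(s,[[288,163.5]],40).round(1))
print("tape top",unp(t,[[412,194],[422,194],[410,212],[420,213]],50).round(1))
print("glue,tin",unp(t,[[340,152],[398,143]],0).round(),unp(s,[[282,270],[204,260]],0).round())
E
```

```text
top
((539.7352294921875, 287.0021667480469), (78.5721664428711, 50.95369338989258), 0.6040320992469788) 631
((545.3117065429688, 87.59297943115234), (154.37599182128906, 59.66273880004883), 0.1895647794008255) 936
scene
((539.83447265625, 286.3120422363281), (79.234130859375, 51.24201202392578), 0.8595113158226013) 822
((531.3013305664062, 86.21194458007812), (126.47344970703125, 58.259918212890625), 0.7226710319519043) 1052
handle ends top z226 [[636.9 249.7 226. ]
 [641.  128.4 226. ]]
handle ends scene [[640.9 129.5 226. ]
 [641.2 249.8 226. ]]
front wall inner-floor corners z62 top [[447.8 379.7  62. ]
 [458.   -8.   62. ]]
front wall inner-floor corners scene [[459.  -13.2  62. ]
 [450.2 383.5  62. ]]
offcut [[ 355. -117.   22.]
 [ 353. -242.   22.]
 [ 310. -244.   22.]
 [ 312. -120.   22.]]
plane nose knob top [[ 493.4 -194.2   38. ]] scene [[ 500.7 -204.9   38. ]]
plane rear: lever knob [[ 441. -172.   40.]] [[ 439.  -181.9   40. ]]
tape top [[ 546.2 -372.4   50. ]
 [ 545.8 -403.3   50. ]
 [ 490.7 -364.5   50. ]
 [ 487.2 -395.2   50. ]]
glue,tin [[ 689. -156.    0.]
 [ 716. -344.    0.]] [[ 703. -150.    0.]
 [ 710. -342.    0.]]
```

```bash
cat >> h.py <<'E'
def plpts(x,y,yaw):
    c,s_=np.cos(np.radians(yaw)),np.sin(np.radians(yaw)); M=np.array([[c,-s_,0],[s_,c,0],[0,0,1]])
    T=lambda P:np.array(P,float)@M.T+[x,y,0]
    a=np.linspace(-np.pi/2,np.pi/2,9)
    st=[[47.5+20*np.cos(q),20*np.sin(q)] for q in a]+[[-47.5-20*np.cos(q),-20*np.sin(q)] for q in a]; st.append(st[0])
    return [T([[p[0],p[1],0] for p in st]), T([[-45,20,27],[45,20,27]]),T([[-45,-20,27],[45,-20,27]])]
def tappts(x,y,yaw,L=64,H=57,w=17,rad=23.5,cz=29):
    c,s_=np.cos(np.radians(yaw)),np.sin(np.radians(yaw)); M=np.array([[c,-s_,0],[s_,c,0],[0,0,1]])
    T=lambda P:np.array(P,float)@M.T+[x,y,0]
    a=np.linspace(0,2*np.pi,25); h=L/2
    o=[T([[-3+rad*np.cos(q),e,cz+rad*np.sin(q)] for q in a]) for e in(w,-w)]
    o.append(T([[-h,-w,0],[h,-w,0],[h,w,0],[-h,w,0],[-h,-w,0]]))
    o.append(T([[-10,-w,H],[10,-w,H],[10,w,H],[-10,w,H],[-10,-w,H]]))
    return o
def overlay(s,lines,x0,y0,w,h,k):
    c=cv2.resize(s["pixels"][y0:y0+h,x0:x0+w,::-1],None,fx=k,fy=k,interpolation=cv2.INTER_CUBIC)
    for i,L in enumerate(lines):
        p=((proj(s,L)+0.5-[x0,y0])*k).round().astype(np.int32); cv2.polylines(c,[p],False,[(255,255,0),(255,0,255),(0,255,0),(0,0,255)][i%4],1)
    return c
E
python3 - <<'E'
from h import *
s=snap("scene"); t=snap("top")
A=unp(t,[[356.4,212],[350,229.4]],38);B=unp(s,[[277,184.4],[290.6,164]],38)
print(A.round(1),B.round(1))
y=np.degrees(np.arctan2(*(A[0]-A[1])[[1,0]])),np.degrees(np.arctan2(*(B[0]-B[1])[[1,0]]));print(y)
P=(464,-189,np.mean(y)); T=(519,-385,82)
a=overlay(s,plpts(*P),260,140,60,60,6);b=overlay(t,plpts(*P),325,195,50,60,6)
c=overlay(s,tappts(*T),180,160,45,60,6);d=overlay(t,tappts(*T),395,180,40,60,6)
cv2.imwrite("pics/o1.png",np.hstack([a,b])); cv2.imwrite("pics/o2.png",np.hstack([c,d]))
E
```

```text
[[ 493.3 -200.8   38. ]
 [ 439.7 -179.9   38. ]] [[ 499.5 -198.8   38. ]
 [ 438.4 -175.4   38. ]]
(np.float64(-21.31127234169996), np.float64(-20.911027568260938))
```

View pics/o1.png

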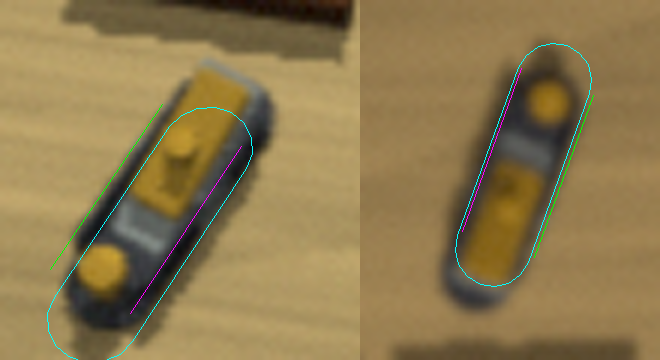

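View pics/o2.png

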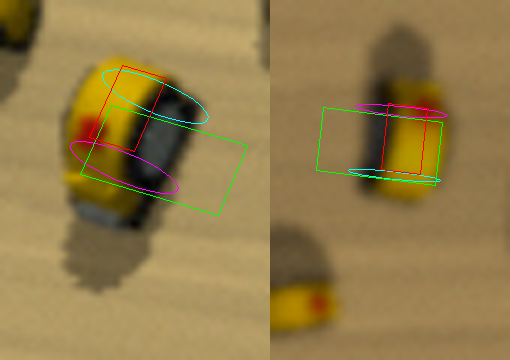

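```bash
cat > ov.py <<'E'
from h import *
import sys
P=tuple(map(float,sys.argv[1:4])); T=tuple(map(float,sys.argv[4:7]))
s=snap("scene"); t=snap("top")
a=overlay(s,plpts(*P),260,140,60,60,7);b=overlay(t,plpts(*P),325,195,50,60,7)
c=overlay(s,tappts(*T),180,160,45,50,8);d=overlay(t,tappts(*T),395,180,40,50,8)
cv2.imwrite("pics/"+sys.argv[7]+"a.png",np.hstack([a,b])); cv2.imwrite("pics/"+sys.argv[7]+"b.png",np.hstack([c,d]))
E
python3 ov.py 448 -185 -20.5 519 -389 -9 p
```

```text
(no output)
```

View pics/pa.png

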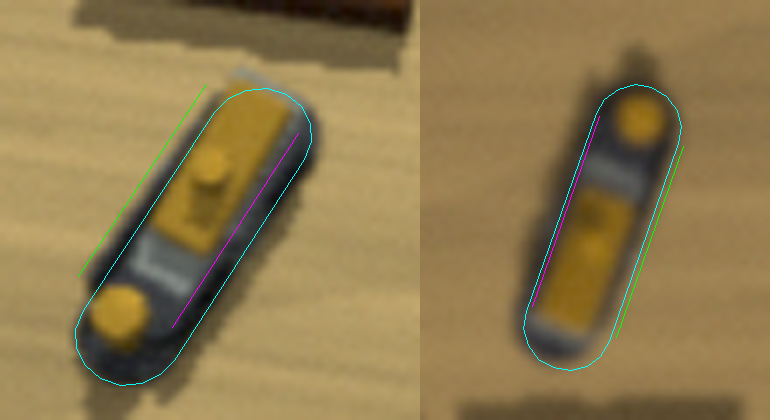

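View pics/pb.png

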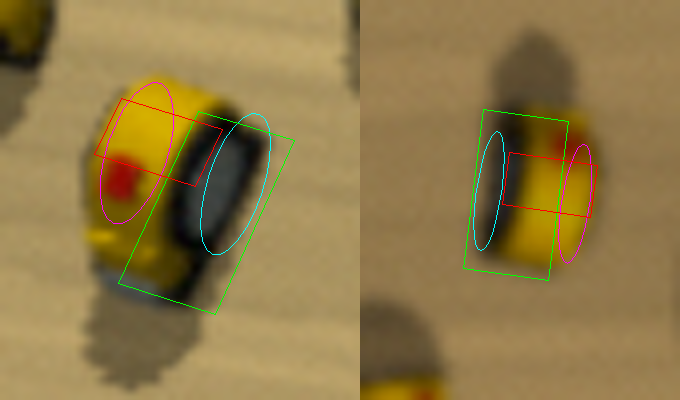

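```bash
python3 ov.py 446 -181 -20.5 515 -395 -9 q
```

```text
(no output)
```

View pics/qa.png

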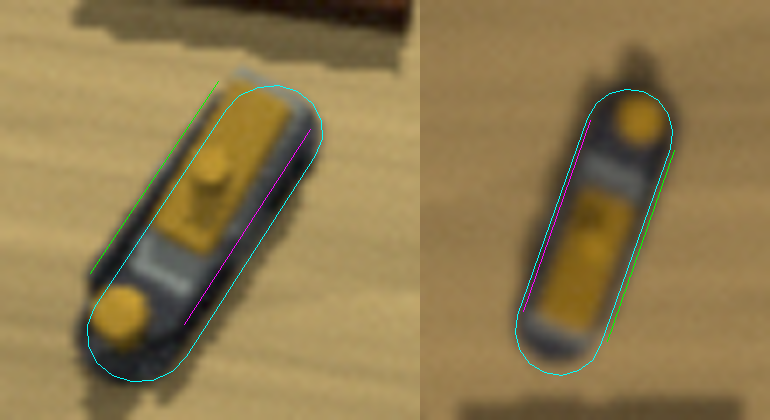

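View pics/qb.png

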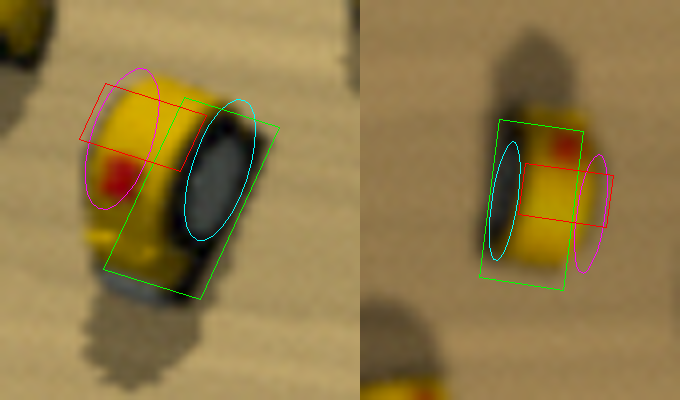

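>>> drive_tool(moves=[[[20, -35, 0], 0], [[40, -70, 0], 0], [[60, -105, 0], -2], [[80, -140, 0], -3], [[100, -175, 0], -4], [[120, -210, 0], -5], [[140, -245, 0], -6], [[160, -280, 0], -7]], fingers=65, squeeze=40)

```text
time: 1.27
tool_pos: [301.2, 301.6, 253.5]
tcp_rot: [180.0, 0.0, 159.4]
ft_force: [0.5, -0.6, -0.0]
finger_gap: 64.9
```

>>> drive_tool(moves=[[[12, -39, 0], 0], [[24, -78, 0], 0], [[36, -117, -10], 0], [[48, -156, -20], 0], [[60, -195, -30], 0], [[72, -234, -40], 0], [[84, -273, -50], 0], [[96, -312, -60], 0]])

```text
time: 1.93
tool_pos: [396.4, -8.9, 193.8]
tcp_rot: [180.0, 0.1, 159.4]
ft_force: [0.5, -0.1, -0.2]
finger_gap: 65.1
```

>>> drive_tool(moves=[[[10, -35, -10], 0], [[20, -70, -25], 0], [[31, -105, -45], 0], [[41, -140, -65], 0], [[51, -173, -85], 0], [[51, -173, -100], 0], [[51, -173, -100], 0], [[51, -173, -100], 0]])

```text
time: 2.6
tool_pos: [446.1, -179.4, 93.0]
tcp_rot: [180.0, -0.2, 159.4]
ft_force: [0.7, 0.8, 0.4]
finger_gap: 65.1
```

```bash
cat > pk.py <<'E'
from h import *
import sys
x,y,w,h,k=map(int,sys.argv[2:7]); s=snap(sys.argv[1]); crop(s,x,y,w,h,k,sys.argv[7])
q=r.sense(); print({a:np.round(q[a],2) for a in("time","tool_pos","tcp_rot","ft_force","finger_gap")})
E
python3 pk.py scene 200 110 150 110 5 a1; python3 pk.py top 300 160 120 110 5 a2
```

```text
{'time': np.float64(2.65), 'tool_pos': array([ 447.  , -179.32,   94.17]), 'tcp_rot': array([ 1.7998e+02, -3.0000e-02,  1.5944e+02]), 'ft_force': array([ 0.52, -0.75,  0.69]), 'finger_gap': np.float64(65.26)}
{'time': np.float64(2.7), 'tool_pos': array([ 447.6 , -179.3 ,   94.92]), 'tcp_rot': array([1.8000e+02, 7.0000e-02, 1.5948e+02]), 'ft_force': array([ 0.67, -1.05,  0.45]), 'finger_gap': np.float64(64.84)}
```

View pics/a1.png

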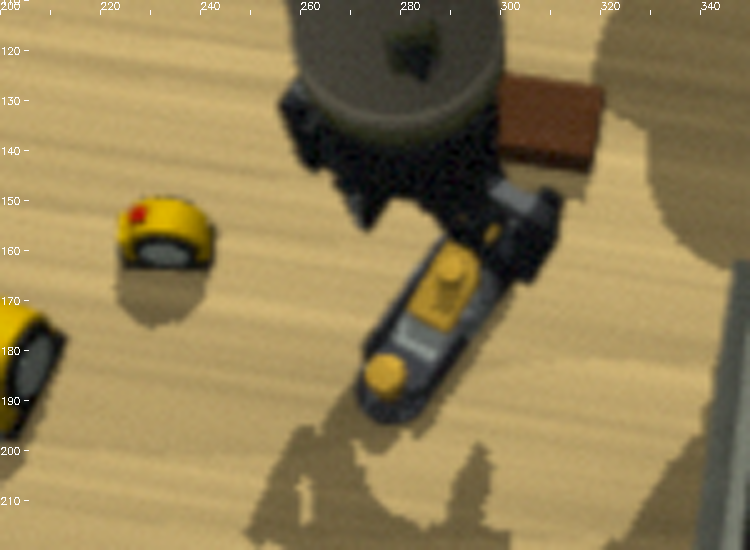

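View pics/a2.png

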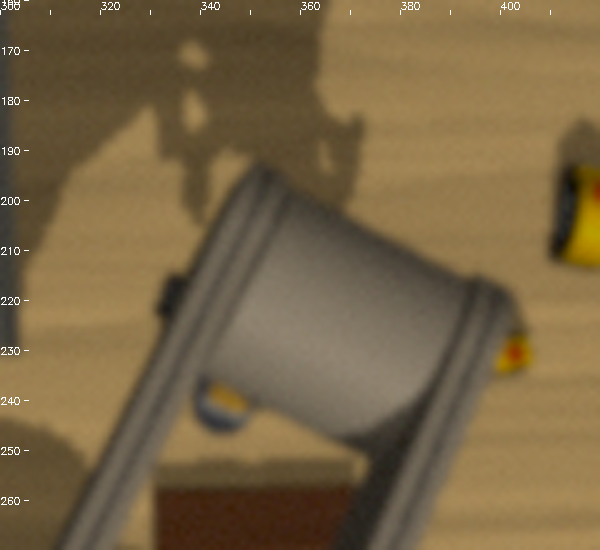

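>>> drive_tool(moves=[[[0, 0, -12], 0], [[0, 0, -24], 0], [[0, 0, -36], 0], [[0, 0, -46], 0], [[0, 0, -54], 0], [[0, 0, -60], 0], [[0, 0, -65], 0], [[0, 0, -66], 0]])

```text
time: 3.37
tool_pos: [446.6, -179.5, 26.8]
tcp_rot: [180.0, -0.1, 159.4]
ft_force: [-1.0, 0.1, -0.4]
finger_gap: 65.1
```

>>> drive_tool(moves=[[[0, 0, 0], 0], [[0, 0, 0], 0], [[0, 0, 0], 0], [[0, 0, 0], 0], [[0, 0, 0], 0], [[0, 0, 0], 0], [[0, 0, 0], 0], [[0, 0, 0], 0]], fingers=20, squeeze=50)

```text
time: 4.03
tool_pos: [447.7, -180.1, 28.5]
tcp_rot: [-180.0, 0.1, 159.4]
ft_force: [0.4, 0.7, 6.0]
finger_gap: 39.2
```

>>> drive_tool(moves=[[[0, 0, 4], 0], [[0, 0, 12], 0], [[0, 0, 25], 0], [[0, 0, 45], 0], [[0, 0, 70], 0], [[0, 0, 98], 0], [[0, 0, 128], 0], [[0, 0, 158], 0]])

```text
time: 4.7
tool_pos: [446.1, -179.3, 186.6]
tcp_rot: [180.0, -0.1, 159.4]
ft_force: [0.6, -0.1, -5.5]
finger_gap: 39.0
```

>>> drive_tool(moves=[[[5, 10, 20], 2], [[13, 30, 40], 4], [[24, 60, 52], 7], [[36, 92, 55], 10], [[48, 126, 55], 13], [[61, 160, 55], 16], [[73, 194, 55], 19], [[84, 226, 55], 21]])

```text
time: 5.37
tool_pos: [530.8, 48.1, 240.5]
tcp_rot: [180.0, -0.1, -179.4]
ft_force: [0.7, -0.2, -4.6]
finger_gap: 39.1
```

>>> drive_tool(moves=[[[7, 20, 0], 0.5], [[11, 35, 0], 0.5], [[13, 42, 0], 0.5], [[13, 44, -6], 0.5], [[13, 44, -18], 0.5], [[13, 44, -30], 0.5], [[13, 44, -40], 0.5], [[13, 44, -40], 0.5]])

```text
time: 6.03
tool_pos: [541.8, 89.0, 196.5]
tcp_rot: [-180.0, -0.4, -179.1]
ft_force: [0.1, -0.1, -5.4]
finger_gap: 39.1
```

```bash
python3 pk.py scene 320 130 200 150 4 b1; python3 pk.py top 150 130 160 120 5 b2
```

```text
{'time': np.float64(6.08), 'tool_pos': array([542.45,  89.15, 198.06]), 'tcp_rot': array([-179.98,   -0.27, -179.14]), 'ft_force': array([-0.9 , -0.43, -6.42]), 'finger_gap': np.float64(38.78)}
{'time': np.float64(6.13), 'tool_pos': array([543.3 ,  89.38, 199.5 ]), 'tcp_rot': array([-1.7999e+02, -1.4000e-01, -1.7913e+02]), 'ft_force': array([-0.28,  0.45, -5.44]), 'finger_gap': np.float64(39.02)}
```

View pics/b1.png

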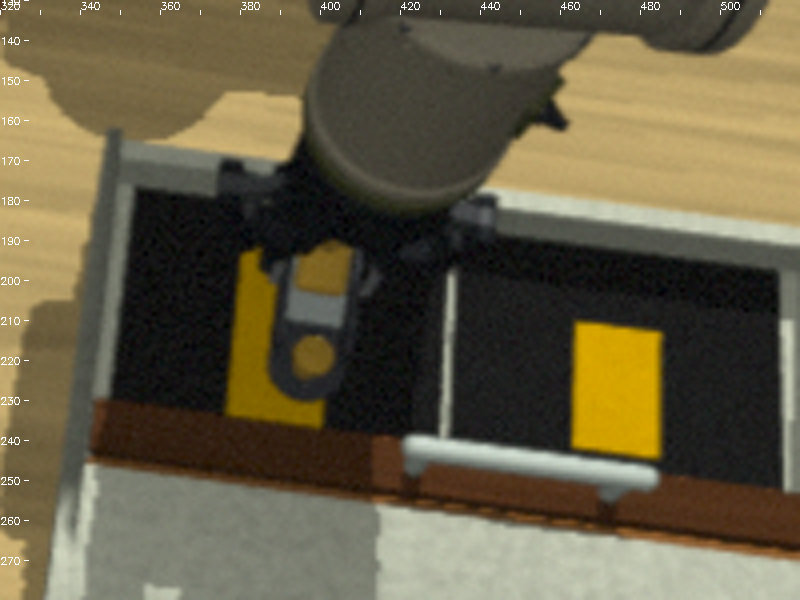

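View pics/b2.png

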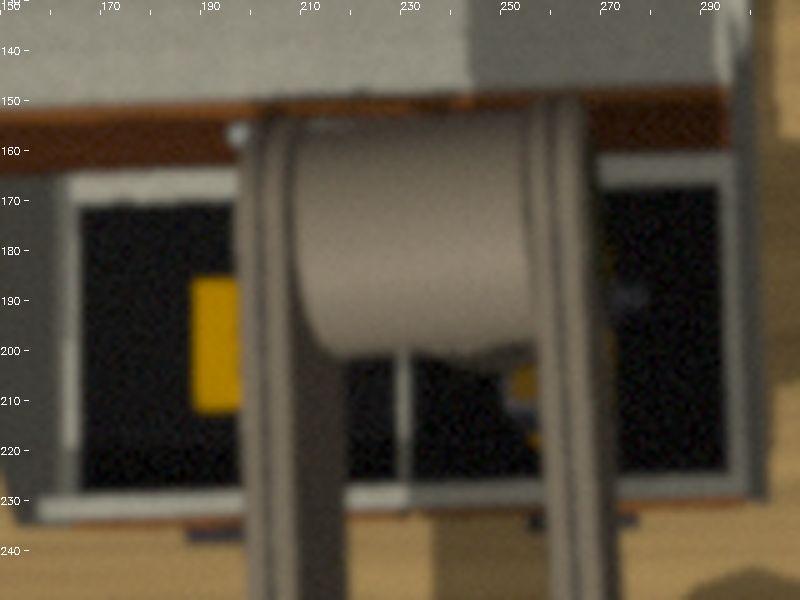

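Run:
```python
from h import *
s=snap("scene"); q=r.sense(); z=q["tool_pos"][2]; print(q["tool_pos"],z)
print(unp(s,[[398.3,218.8]],z-27.3+39).round(1), "nose top edge",unp(s,[[397.5,229.5]],z-27.3+24).round(1))
print("scene yr");yrects(s,62,(440,180,520,262))
```

```text
[544.0043284   89.54503381 200.60023007] 200.6002300694096
[[600.7  84.4 212.3]] nose top edge [[618.2  87.3 197.3]]
scene yr
((628.640380859375, 239.078857421875), (0.581854522228241, 2.8856379985809326), 9.214583396911621) 21
((540.1923828125, 286.615966796875), (83.15991973876953, 54.980411529541016), 0.9975548386573792) 864
```

>>> drive_tool(moves=[[[-1, -0.5, -10], 0], [[-2, -0.5, -25], 0], [[-2, -0.5, -42], 0], [[-2, -0.5, -59], 0], [[-2, -0.5, -75], 0], [[-2, -0.5, -88], 0], [[-2, -0.5, -98], 0], [[-2, -0.5, -103], 0]])

```text
time: 6.85
tool_pos: [541.4, 89.6, 96.2]
tcp_rot: [-180.0, -0.1, -179.1]
ft_force: [-0.1, 0.6, -5.0]
finger_gap: 39.1
```

>>> drive_tool(moves=[[[0, 0, -1], 0], [[0, 0, -2], 0], [[0, 0, -3], 0], [[0, 0, -4], 0], [[0, 0, -5], 0], [[0, 0, -5], 0], [[0, 0, -5], 0], [[0, 0, -5], 0]])

```text
time: 7.52
tool_pos: [542.2, 89.7, 93.0]
tcp_rot: [180.0, 0.0, -179.1]
ft_force: [-0.5, -0.9, -5.9]
finger_gap: 39.2
```

```bash
python3 pk.py scene 340 150 120 100 6 d1
```

```text
{'time': np.float64(7.57), 'tool_pos': array([542.22,  89.71,  92.93]), 'tcp_rot': array([ 1.8000e+02,  1.0000e-02, -1.7907e+02]), 'ft_force': array([ 0.35,  0.62, -6.46]), 'finger_gap': np.float64(39.21)}
```

View pics/d1.png

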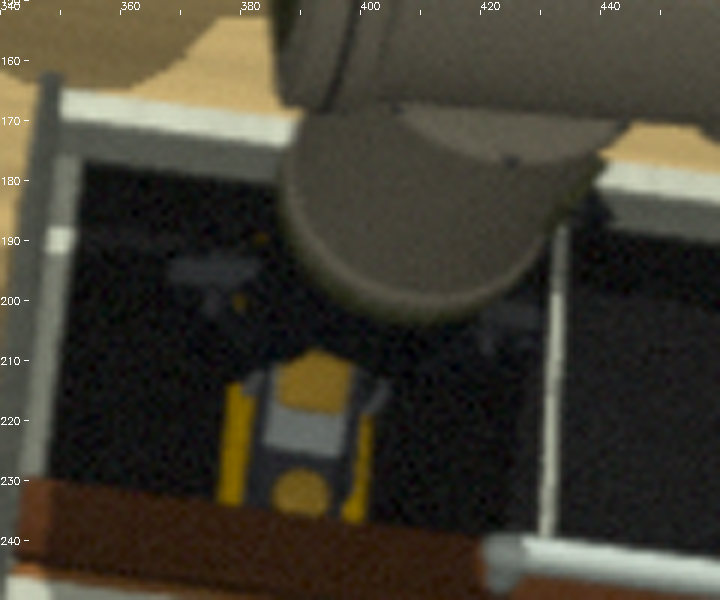

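>>> drive_tool(moves=[[[0, 0, -0.5], 0], [[0, 0, -1], 0], [[0, 0, -1.5], 0], [[0, 0, -2], 0], [[0, 0, -2.3], 0], [[0, 0, -2.6], 0], [[0, 0, -3], 0], [[0, 0, -3], 0]])

```text
time: 8.23
tool_pos: [542.3, 89.7, 90.6]
tcp_rot: [-180.0, 0.0, -179.1]
ft_force: [-4.5, -0.3, 4.0]
finger_gap: 38.9
```

>>> drive_tool(moves=[[[0, 0, 0], 0], [[0, 0, 0], 0], [[0, 0, 0], 0], [[0, 0, 0], 0], [[0, 0, 5], 0], [[0, 0, 15], 0], [[0, 0, 30], 0], [[0, 0, 50], 0]], fingers=62)

```text
time: 8.9
tool_pos: [541.3, 89.6, 139.8]
tcp_rot: [-180.0, -0.1, -179.1]
ft_force: [0.5, 0.6, -0.6]
finger_gap: 62.2
```

>>> drive_tool(moves=[[[0, 0, 30], 0], [[0, 0, 65], 0], [[0, 0, 100], 0], [[0, -10, 125], 0], [[-5, -40, 140], 0], [[-10, -75, 140], 0], [[-15, -112, 140], 0], [[-20, -150, 140], 0]])

```text
time: 9.57
tool_pos: [522.1, -61.4, 281.8]
tcp_rot: [-180.0, 0.2, -179.0]
ft_force: [0.2, -0.4, -0.1]
finger_gap: 62.3
```

```bash
python3 pk.py top 220 140 90 100 6 e1;  python3 pk.py scene 340 150 120 100 6 e2
```

```text
{'time': np.float64(9.62), 'tool_pos': array([521.11, -68.09, 281.39]), 'tcp_rot': array([-1.7973e+02,  7.0000e-02, -1.7924e+02]), 'ft_force': array([-0.2 , -4.48,  0.37]), 'finger_gap': np.float64(62.3)}
{'time': np.float64(9.67), 'tool_pos': array([521.56, -65.16, 281.19]), 'tcp_rot': array([-1.7986e+02,  7.0000e-02, -1.7936e+02]), 'ft_force': array([ 0.24, -0.1 ,  0.26]), 'finger_gap': np.float64(61.93)}
```

View pics/e1.png

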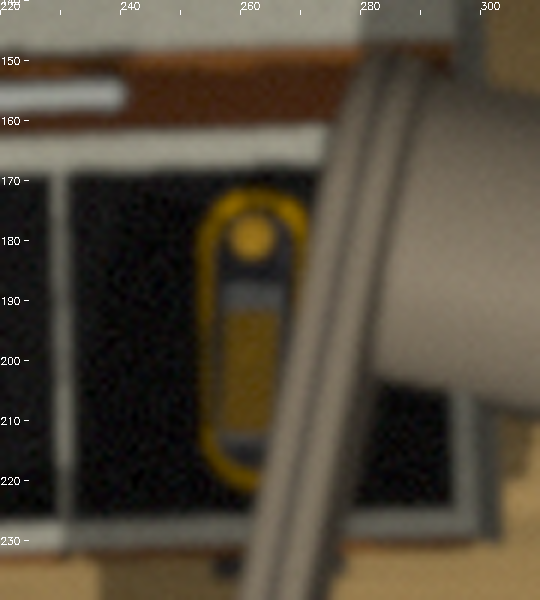

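View pics/e2.png

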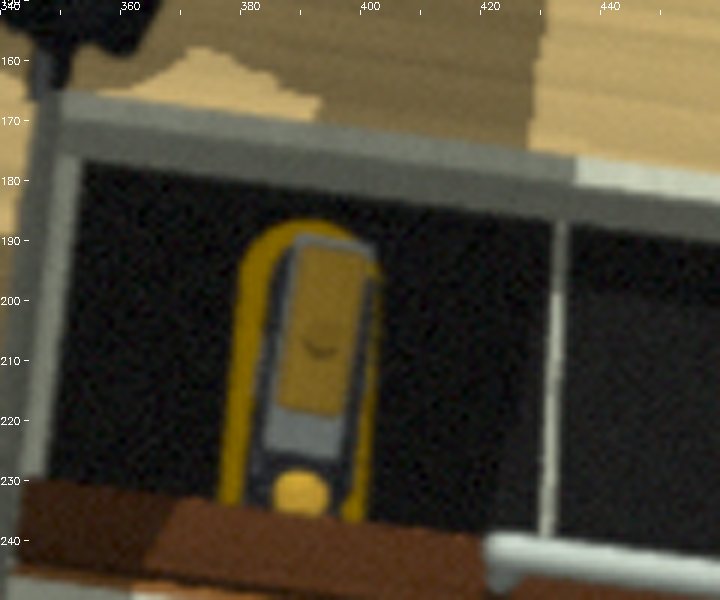

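>>> drive_tool(moves=[[[0, -20, 0], -1], [[0, -55, -5], -3], [[0, -95, -10], -5], [[-1, -135, -20], -7], [[-1, -175, -35], -9], [[-2, -215, -55], -10], [[-2, -253, -75], -10], [[-3, -285, -95], -10]])

```text
time: 10.33
tool_pos: [519.8, -346.0, 186.5]
tcp_rot: [-179.9, 0.1, 170.9]
ft_force: [1.0, 0.2, 0.5]
finger_gap: 61.9
```

>>> drive_tool(moves=[[[0, -25, -25], 0], [[0, -40, -45], 0], [[0, -47, -60], 0], [[0, -47, -72], 0], [[0, -47, -74], 0], [[0, -47, -74], 0], [[0, -47, -74], 0], [[0, -47, -74], 0]])

```text
time: 11.0
tool_pos: [520.5, -390.7, 113.7]
tcp_rot: [-179.9, 0.1, 171.0]
ft_force: [-0.0, 0.2, 0.8]
finger_gap: 62.0
```

```bash
python3 pk.py scene 140 110 130 110 6 f1;  python3 pk.py top 370 160 120 100 6 f2
```

```text
{'time': np.float64(11.05), 'tool_pos': array([ 520.37, -390.85,  113.6 ]), 'tcp_rot': array([-1.7992e+02,  1.4000e-01,  1.7100e+02]), 'ft_force': array([0.64, 0.24, 0.24]), 'finger_gap': np.float64(62.09)}
{'time': np.float64(11.1), 'tool_pos': array([ 520.19, -390.96,  113.37]), 'tcp_rot': array([-1.7992e+02,  1.3000e-01,  1.7099e+02]), 'ft_force': array([-0.32, -0.21,  1.36]), 'finger_gap': np.float64(62.13)}
```

View pics/f1.png

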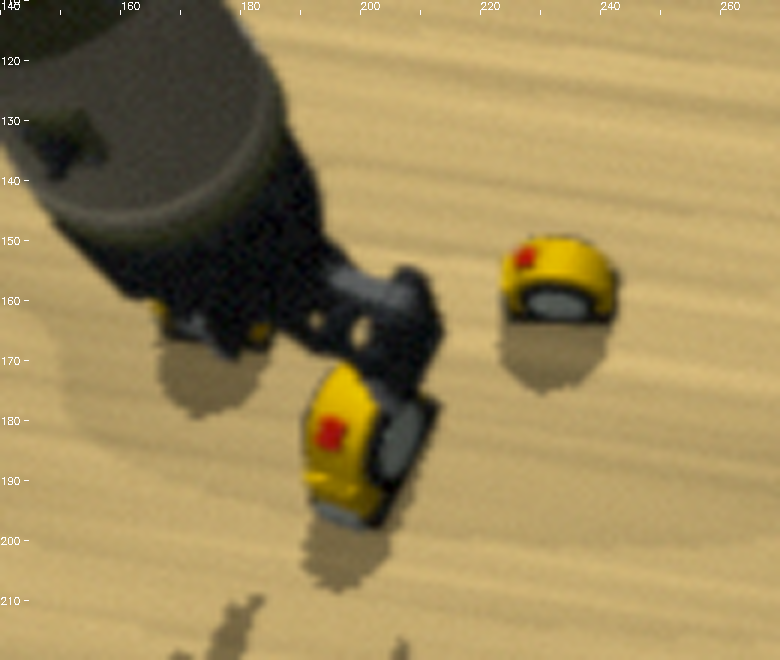

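View pics/f2.png

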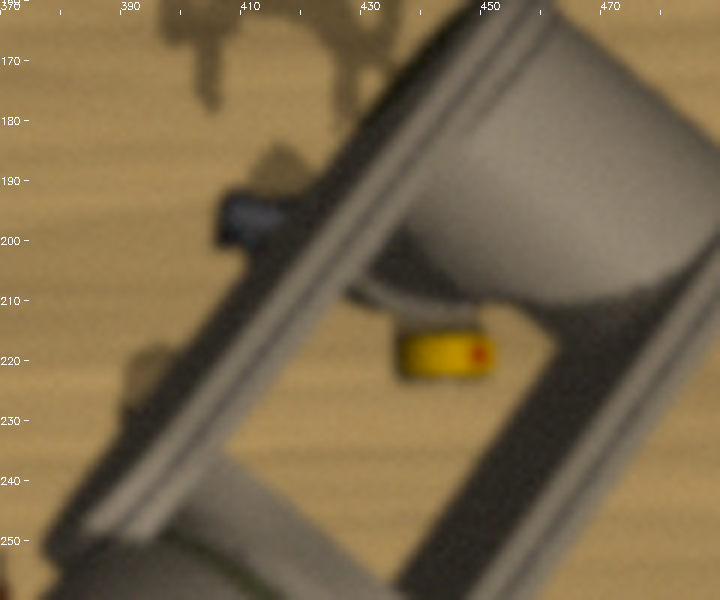

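>>> drive_tool(moves=[[[0, -1, -12], 0], [[0, -2, -26], 0], [[0, -2, -40], 0], [[0, -2, -53], 0], [[0, -2, -64], 0], [[0, -2, -72], 0], [[0, -2, -77], 0], [[0, -2, -79], 0]])

```text
time: 11.77
tool_pos: [518.6, -392.6, 31.0]
tcp_rot: [179.9, -0.1, 170.9]
ft_force: [0.4, -0.3, 0.3]
finger_gap: 61.5
```

>>> drive_tool(moves=[[[0, 0, 0], 0], [[0, 0, 0], 0], [[0, 0, 0], 0], [[0, 0, 0], 0], [[0, 0, 0], 0], [[0, 0, 0], 0], [[0, 0, 0], 0], [[0, 0, 0], 0]], fingers=20, squeeze=40)

```text
time: 12.43
tool_pos: [519.7, -393.5, 33.5]
tcp_rot: [-180.0, 0.1, 170.9]
ft_force: [-0.1, -0.1, 5.5]
finger_gap: 34.0
```

>>> drive_tool(moves=[[[0, 0, 4], 0], [[0, 0, 12], 0], [[0, 2, 28], 0], [[0, 8, 52], 0], [[0, 20, 80], 0], [[0, 40, 108], 0], [[0, 65, 134], 0], [[0, 93, 156], 0]])

```text
time: 13.1
tool_pos: [519.0, -299.9, 190.8]
tcp_rot: [-180.0, 0.1, 170.9]
ft_force: [0.3, -0.5, -1.3]
finger_gap: 33.9
```

>>> drive_tool(moves=[[[2, 33, 16], 1], [[4, 68, 30], 2], [[6, 105, 42], 3], [[8, 143, 50], 4], [[10, 181, 55], 5], [[12, 219, 57], 6], [[14, 257, 57], 7], [[16, 295, 57], 8]])

```text
time: 13.77
tool_pos: [534.7, -3.3, 246.2]
tcp_rot: [-180.0, 0.0, 179.0]
ft_force: [0.1, 0.7, -1.6]
finger_gap: 33.9
```

>>> drive_tool(moves=[[[1, 38, 0], 1], [[2, 76, 0], 2], [[3, 114, 0], 2], [[4, 152, 0], 2], [[4, 190, 0], 2], [[4, 226, 0], 2], [[4, 258, 0], 2], [[4, 280, 0], 2]])

```text
time: 14.43
tool_pos: [538.1, 277.9, 245.5]
tcp_rot: [180.0, -0.0, -179.0]
ft_force: [0.5, -0.9, -1.2]
finger_gap: 33.6
```

>>> drive_tool(moves=[[[0, 11, 0], 0], [[0, 15, -5], 0], [[0, 15, -15], 0], [[0, 15, -28], 0], [[0, 15, -40], 0], [[0, 15, -45], 0], [[0, 15, -45], 0], [[0, 15, -45], 0]])

```text
time: 15.1
tool_pos: [539.0, 289.0, 199.7]
tcp_rot: [-180.0, -0.1, -179.1]
ft_force: [-0.5, -0.5, -2.0]
finger_gap: 33.8
```

```bash
python3 pk.py scene 400 150 150 120 5 g1;  python3 pk.py top 140 140 170 100 4 g2
```

```text
{'time': np.float64(15.15), 'tool_pos': array([539.37, 289.38, 200.65]), 'tcp_rot': array([-180.  ,   -0.  , -179.11]), 'ft_force': array([-0.08,  0.7 , -1.83]), 'finger_gap': np.float64(33.96)}
{'time': np.float64(15.2), 'tool_pos': array([539.62, 289.66, 201.2 ]), 'tcp_rot': array([ 1.7998e+02,  5.0000e-02, -1.7910e+02]), 'ft_force': array([ 0.44, -0.41, -1.26]), 'finger_gap': np.float64(33.59)}
```

View pics/g1.png

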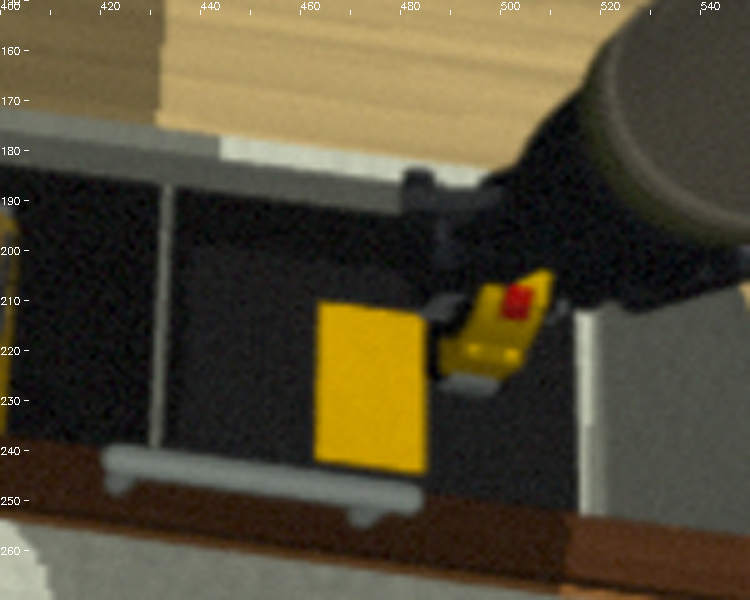

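View pics/g2.png

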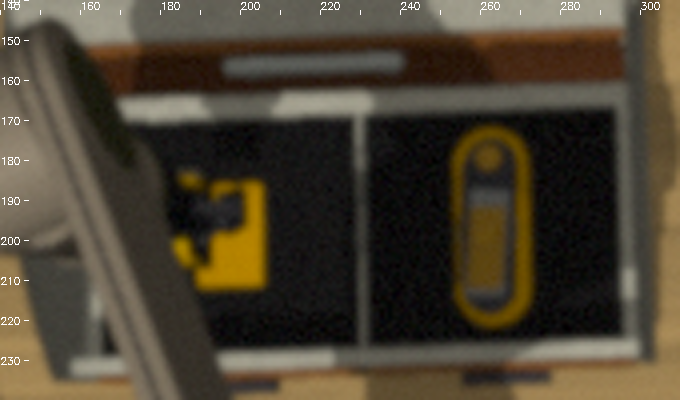

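Run:
```python
from h import *
s=snap("scene");t=snap("top")
q=r.sense(); print(q["tool_pos"])
print(unp(s,[[494,226.5]],200-32+6).round(1), unp(s,[[488.5,227.5],[499,229]],200-32+2).round(1))
# plane in top image: margins -> shadow & sole
print("plane rect (shadow)");yrects(t,62,(240,165,290,228))
print("knob",unp(t,[[261.5,179.5]],62+38), "cap",unp(t,[[261.2,202.5]],102))
```

```text
[539.73520203 289.95958013 201.55602617]
[[572.1 288.9 174. ]] [[574.7 279.1 170. ]
 [574.4 300.9 170. ]]
plane rect (shadow)
((543.9945678710938, 86.53166961669922), (151.7411346435547, 57.56532287597656), 1.522320032119751) 1943
knob [[590.58712033  86.01514746 100.        ]] cap [[521.8612888   86.87703434 102.        ]]
```

>>> drive_tool(moves=[[[0, -1, -10], 0.5], [[0, -2, -25], 0.5], [[0, -2.5, -42], 0.5], [[0, -2.5, -59], 0.5], [[0, -2.5, -75], 0.5], [[0, -2.5, -88], 0.5], [[0, -2.5, -97], 0.5], [[0, -2.5, -101], 0.5]])

```text
time: 15.97
tool_pos: [538.3, 287.0, 97.6]
tcp_rot: [-179.9, -0.1, -178.6]
ft_force: [-0.1, -0.4, -1.7]
finger_gap: 33.7
```

>>> drive_tool(moves=[[[0, 0, -0.5], 0], [[0, 0, -1], 0], [[0, 0, -1.5], 0], [[0, 0, -2], 0], [[0, 0, -2.5], 0], [[0, 0, -3], 0], [[0, 0, -3], 0], [[0, 0, -3], 0]])

```text
time: 16.63
tool_pos: [539.2, 287.5, 96.7]
tcp_rot: [180.0, 0.0, -178.6]
ft_force: [-0.2, -0.0, -0.9]
finger_gap: 33.6
```

```bash
python3 pk.py scene 430 180 90 90 6 k1
```

```text
{'time': np.float64(16.68), 'tool_pos': array([539.2 , 287.45,  96.65]), 'tcp_rot': array([ 1.8000e+02,  1.0000e-02, -1.7857e+02]), 'ft_force': array([ 0.78,  0.03, -2.5 ]), 'finger_gap': np.float64(33.27)}
```

View pics/k1.png

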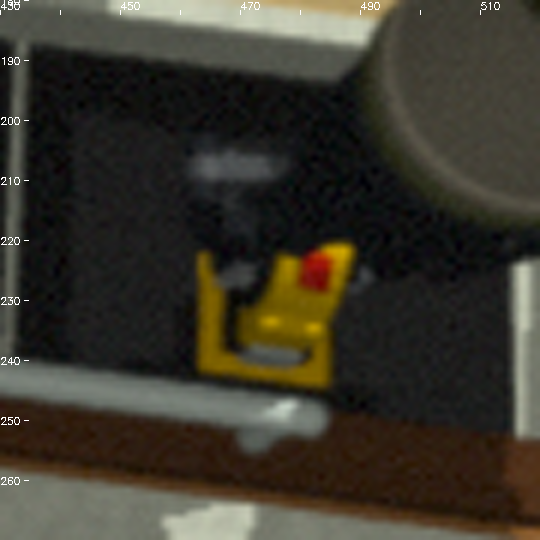

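>>> drive_tool(moves=[[[0, -0.8, -0.4], 0], [[0, -0.8, -0.8], 0], [[0, -0.8, -1.2], 0], [[0, -0.8, -1.6], 0], [[0, -0.8, -2], 0], [[0, -0.8, -2.2], 0], [[0, -0.8, -2.2], 0], [[0, -0.8, -2.2], 0]])

```text
time: 17.35
tool_pos: [539.5, 286.8, 95.5]
tcp_rot: [180.0, 0.0, -178.6]
ft_force: [-4.1, -2.1, 6.7]
finger_gap: 33.6
```

>>> drive_tool(moves=[[[0, 0, 0], 0], [[0, 0, 0], 0], [[0, 0, 0], 0], [[0, 0, 0], 0], [[0, 0, 5], 0], [[0, 0, 15], 0], [[0, 0, 30], 0], [[0, 0, 50], 0]], fingers=58)

```text
time: 18.02
tool_pos: [538.4, 286.3, 144.2]
tcp_rot: [-180.0, -0.1, -178.6]
ft_force: [0.0, 0.0, -0.2]
finger_gap: 57.8
```

>>> drive_tool(moves=[[[0, 0, 30], 0], [[0, 0, 65], 0], [[0, 0, 100], 0], [[-5, 10, 135], 0], [[-20, 30, 160], 0], [[-45, 50, 175], 0], [[-60, 60, 175], 0], [[-60, 60, 175], 0]])

```text
time: 18.68
tool_pos: [477.3, 349.3, 323.0]
tcp_rot: [179.8, 0.2, -178.4]
ft_force: [-0.0, -0.2, -0.7]
finger_gap: 57.9
```

```bash
python3 pk.py scene 340 150 200 130 4 m1; python3 pk.py top 140 140 170 100 4 m2
```

```text
{'time': np.float64(18.73), 'tool_pos': array([478.29, 347.91, 321.49]), 'tcp_rot': array([ 1.7991e+02,  1.4000e-01, -1.7842e+02]), 'ft_force': array([0.32, 0.32, 0.43]), 'finger_gap': np.float64(58.23)}
{'time': np.float64(18.78), 'tool_pos': array([478.9 , 346.96, 320.38]), 'tcp_rot': array([ 1.7998e+02,  8.0000e-02, -1.7848e+02]), 'ft_force': array([ 0.2 ,  0.77, -0.5 ]), 'finger_gap': np.float64(58.0)}
```

View pics/m1.png

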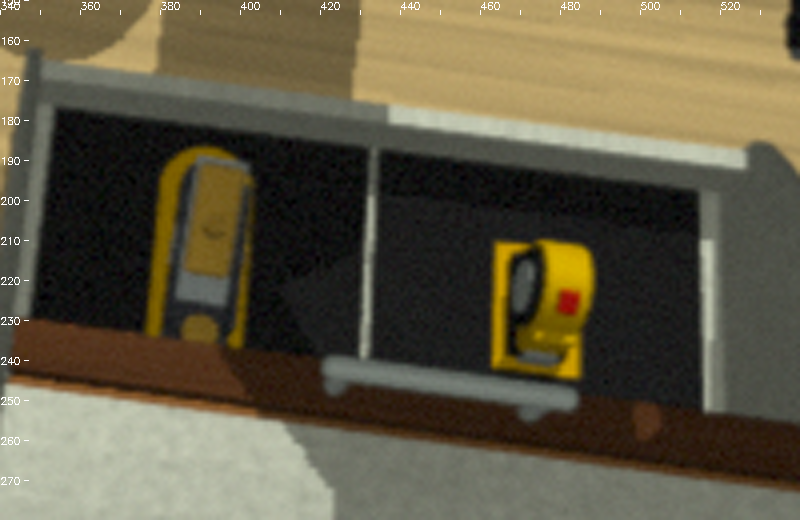

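View pics/m2.png

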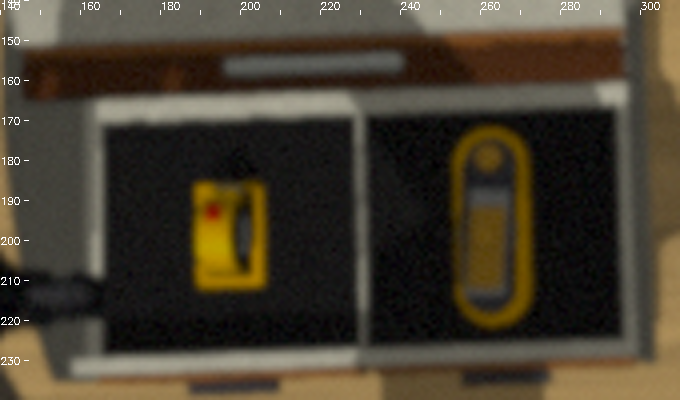

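>>> drive_tool(moves=[[[15, -12, 0], 0], [[42, -33, 0], 0], [[72, -57, 0], 0], [[102, -81, 0], 0], [[132, -105, 0], 0], [[160, -128, 0], 0], [[182, -146, 0], 0], [[193, -154, -10], 0]], fingers=0, squeeze=30)

```text
time: 19.45
tool_pos: [675.5, 187.9, 310.2]
tcp_rot: [-179.9, 0.1, -178.8]
ft_force: [0.1, -0.5, 0.6]
finger_gap: -0.4
```

>>> drive_tool(moves=[[[0, 0, -15], 0], [[0, 0, -30], 0], [[0, 0, -38], 0], [[0, 0, -40], 0], [[0, 0, -40], 0], [[0, 0, -40], 0], [[0, 0, -40], 0], [[0, 0, -40], 0]])

```text
time: 20.12
tool_pos: [672.6, 193.0, 270.9]
tcp_rot: [180.0, 0.1, -178.5]
ft_force: [-0.1, -0.1, 0.4]
finger_gap: 0.3
```

```bash
python3 pk.py scene 380 170 150 110 5 n1; python3 pk.py top 150 110 160 100 4 n2
```

```text
{'time': np.float64(20.17), 'tool_pos': array([672.5 , 192.93, 270.66]), 'tcp_rot': array([ 1.7998e+02,  1.1000e-01, -1.7855e+02]), 'ft_force': array([ 0.68, -1.21,  0.23]), 'finger_gap': np.float64(-0.06)}
{'time': np.float64(20.22), 'tool_pos': array([672.44, 192.87, 270.4 ]), 'tcp_rot': array([ 1.7998e+02,  9.0000e-02, -1.7855e+02]), 'ft_force': array([-0.49,  0.04,  0.3 ]), 'finger_gap': np.float64(-0.26)}
```

View pics/n1.png

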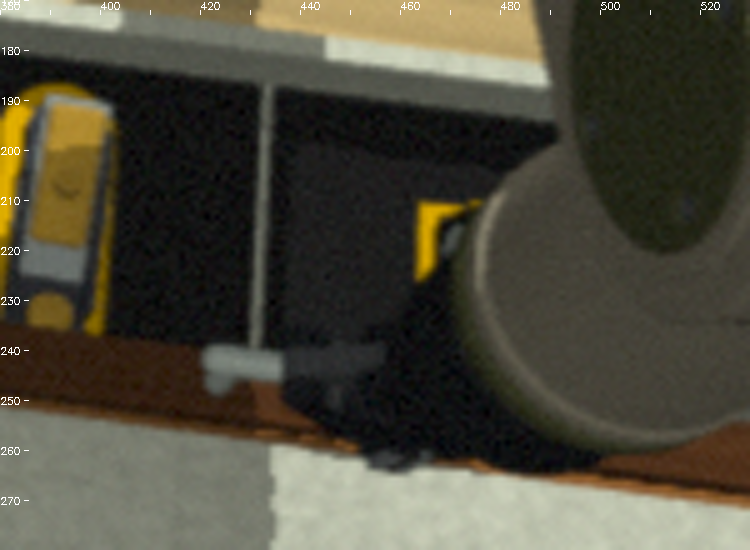

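View pics/n2.png

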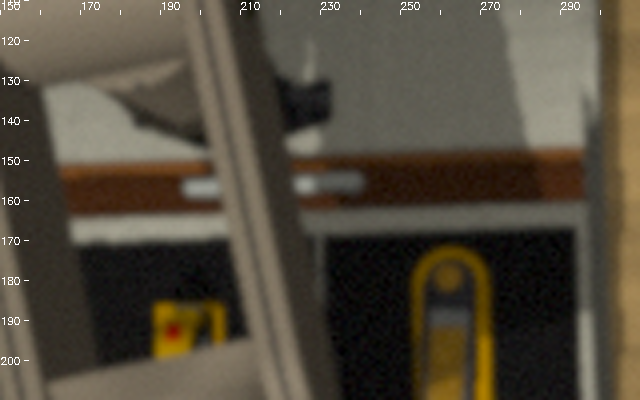

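>>> drive_tool(moves=[[[0, -2, -10], 0], [[0, -3, -20], 0], [[0, -3, -30], 0], [[0, -3, -38], 0], [[-5, -3, -38], 0], [[-10, -3, -38], 0], [[-15, -3, -38], 0], [[-18, -3, -38], 0]])

```text
time: 20.88
tool_pos: [654.2, 189.7, 232.0]
tcp_rot: [180.0, 0.1, -178.6]
ft_force: [4.5, -0.2, -3.7]
finger_gap: -0.2
```

>>> drive_tool(moves=[[[-6, 0, 0], 0], [[-12, 0, 0], 0], [[-18, 0, 0], 0], [[-24, -0.5, 0], 0], [[-31, -1, 0], 0], [[-41, -1, -1], 0], [[-51, -1, -3], 0], [[-61, -2, -5], 0]])

```text
time: 21.55
tool_pos: [592.6, 187.9, 226.7]
tcp_rot: [180.0, 0.1, -178.6]
ft_force: [5.0, 2.1, -2.7]
finger_gap: 0.4
```

```bash
python3 pk.py scene 340 150 200 130 4 u1; python3 pk.py top 140 110 170 120 4 u2
```

```text
{'time': np.float64(21.6), 'tool_pos': array([590.86, 187.88, 226.2 ]), 'tcp_rot': array([ 1.7999e+02, -8.0000e-02, -1.7854e+02]), 'ft_force': array([ 2.36,  0.54, -1.47]), 'finger_gap': np.float64(-0.26)}
{'time': np.float64(21.65), 'tool_pos': array([591.43, 187.8 , 226.42]), 'tcp_rot': array([ 1.8000e+02, -9.0000e-02, -1.7854e+02]), 'ft_force': array([-0.85,  0.37,  0.12]), 'finger_gap': np.float64(0.03)}
```

View pics/u1.png

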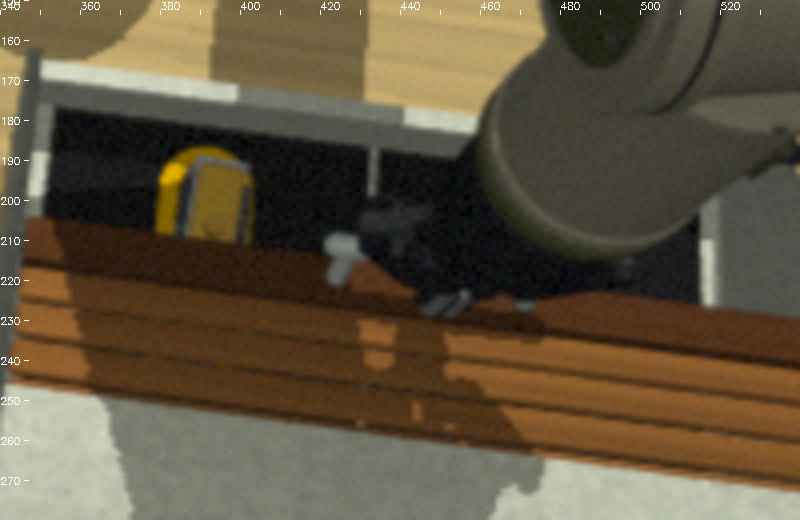

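View pics/u2.png

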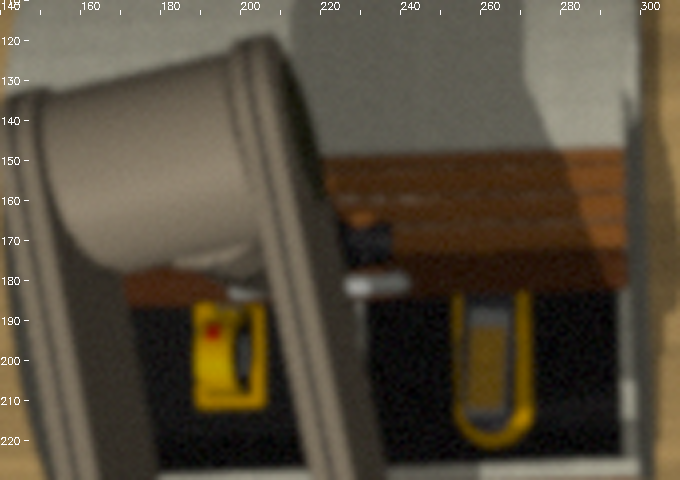

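>>> drive_tool(moves=[[[-10, 0, -2.5], 0], [[-20.5, 0, -5], 0], [[-30.5, -0.5, -8], 0], [[-40, -1, -12], 0], [[-50, -1, -15.5], 0], [[-60, -1, -19.5], 0], [[-69, -1.5, -24], 0], [[-78, -2, -29], 0]])

```text
time: 22.32
tool_pos: [515.4, 186.0, 198.1]
tcp_rot: [180.0, 0.1, -178.6]
ft_force: [2.3, 2.4, 1.0]
finger_gap: -0.1
```

>>> drive_tool(moves=[[[-9, 0, -5], 0], [[-18, 0, -11], 0], [[-27, -0.5, -16.5], 0], [[-35, -1, -22], 0], [[-43, -1, -28], 0], [[-50, -1, -33], 0], [[-55, -1, -37.5], 0], [[-58, -1, -40], 0]])

```text
time: 22.98
tool_pos: [456.7, 184.6, 157.1]
tcp_rot: [-180.0, -0.0, -178.6]
ft_force: [4.3, 0.2, -3.2]
finger_gap: -0.0
```

```bash
python3 pk.py scene 340 130 200 130 4 v1; python3 pk.py top 140 140 170 120 4 v2
```

```text
{'time': np.float64(23.03), 'tool_pos': array([456.21, 184.55, 156.64]), 'tcp_rot': array([-1.7998e+02, -7.0000e-02, -1.7856e+02]), 'ft_force': array([ 1.91,  0.9 , -2.06]), 'finger_gap': np.float64(-0.09)}
{'time': np.float64(23.08), 'tool_pos': array([456.48, 184.59, 157.04]), 'tcp_rot': array([-1.7999e+02, -7.0000e-02, -1.7856e+02]), 'ft_force': array([ 0.17,  0.93, -1.21]), 'finger_gap': np.float64(-0.16)}
```

View pics/v1.png

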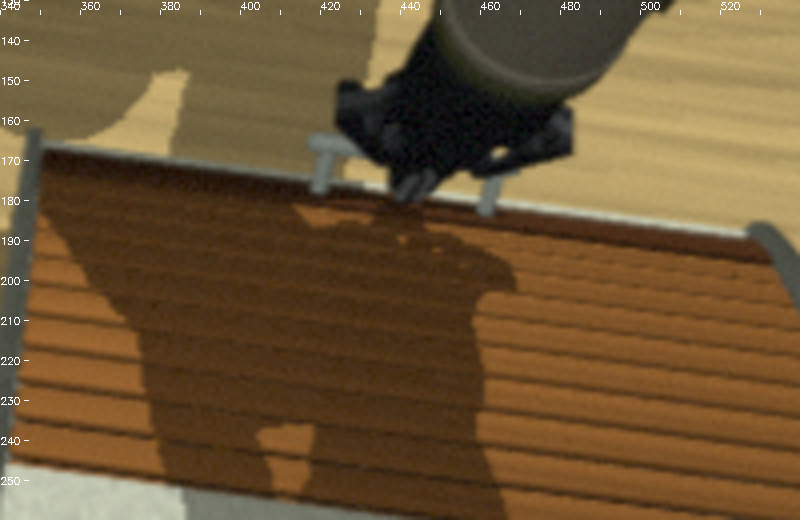

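View pics/v2.png

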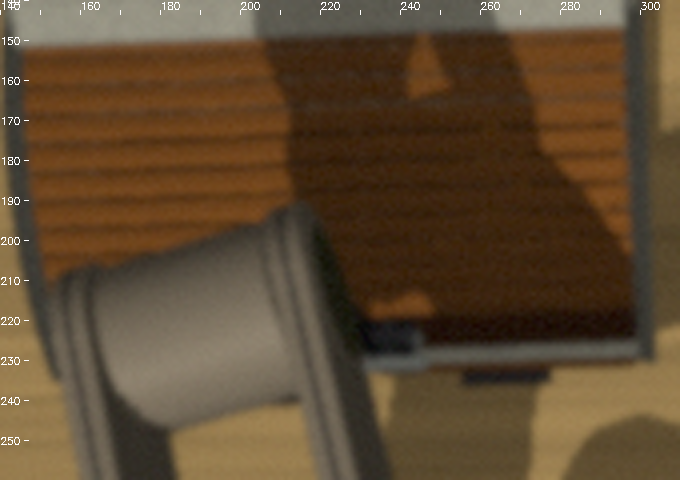

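>>> drive_tool(moves=[[[-1, 0, -1], 0], [[-2, 0, -2], 0], [[-3, 0, -3], 0], [[-4, 0, -3.5], 0], [[-5, 0, -4], 0], [[-6, 0, -4.5], 0], [[-7, 0, -5], 0], [[-7, 0, -5], 0]])

```text
time: 23.75
tool_pos: [451.6, 184.6, 152.8]
tcp_rot: [180.0, 0.2, -178.6]
ft_force: [8.7, 0.0, -4.3]
finger_gap: -0.1
```

>>> drive_tool(moves=[[[-1, 0, 0], 0], [[-2, 0, 0], 0], [[-3, 0, 0], 0], [[-4, 0, 0], 0], [[-4, 0, 0], 0], [[-4, 0, 0], 0], [[-4, 0, 0], 0], [[-4, 0, 0], 0]])

```text
time: 24.42
tool_pos: [451.1, 184.5, 153.1]
tcp_rot: [180.0, 0.7, -178.6]
ft_force: [29.0, 1.6, -18.6]
finger_gap: -0.0
```

>>> drive_tool(moves=[[[3, 0, 1], 0], [[6, 0, 4], 0], [[10, 0, 10], 0], [[12, 0, 22], 0], [[12, 0, 42], 0], [[12, 0, 70], 0], [[12, 0, 100], 0], [[12, 0, 130], 0]])

```text
time: 25.08
tool_pos: [457.6, 184.6, 284.5]
tcp_rot: [180.0, -0.0, -178.6]
ft_force: [0.6, 0.2, -0.5]
finger_gap: 0.4
```

>>> drive_tool(moves=[[[0, -25, 10], 0], [[-5, -60, 20], 0], [[-15, -98, 20], 0], [[-25, -136, 20], 0], [[-35, -174, 20], 0], [[-45, -210, 20], 0], [[-55, -240, 20], 0], [[-60, -255, 20], 0]])

```text
time: 25.75
tool_pos: [396.9, -73.0, 303.7]
tcp_rot: [-179.9, 0.0, -178.7]
ft_force: [-0.1, 0.6, 0.0]
finger_gap: 0.0
```

>>> drive_tool(moves=[[[0, 0, 0], 0], [[0, 0, 0], 0], [[0, 0, 0], 0], [[0, 0, 0], 0], [[0, 0, 0], 0], [[0, 0, 0], 0], [[0, 0, 0], 0], [[0, 0, 0], 0]])

```text
time: 26.42
tool_pos: [398.2, -70.0, 302.3]
tcp_rot: [180.0, -0.0, -178.5]
ft_force: [-0.0, 0.6, -0.1]
finger_gap: 0.2
```

```bash
python3 pk.py scene 320 130 250 130 3 w1; python3 pk.py top 130 80 190 170 4 w2
python3 - <<'E'
from h import *
s=snap("scene","w3");t=snap("top","w4")
c=np.array([654.5,190.2])
for n,q in(("scene",s),("top",t)): print(n,"handle shut expected px",proj(q,[[435,184+48+7,137],[436,184-55,137],[435.2,184.5,137]]).round(1))
E
```

```text
{'time': np.float64(26.47), 'tool_pos': array([398.21, -70.08, 302.26]), 'tcp_rot': array([ 1.7999e+02, -2.0000e-02, -1.7853e+02]), 'ft_force': array([-0.32,  0.21, -0.42]), 'finger_gap': np.float64(-0.0)}
{'time': np.float64(26.52), 'tool_pos': array([398.21, -70.16, 302.29]), 'tcp_rot': array([ 1.8000e+02, -1.0000e-02, -1.7854e+02]), 'ft_force': array([-0.56,  0.82, -0.68]), 'finger_gap': np.float64(0.21)}
scene handle shut expected px [[466.3 170.8]
 [418.3 164.1]
 [442.5 167.4]]
top handle shut expected px [[206.7 232.6]
 [245.2 231.7]
 [225.8 232.3]]
```

View pics/w1.png

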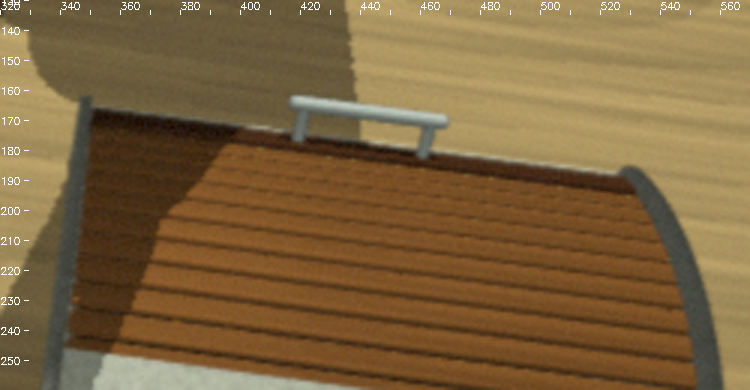

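View pics/w2.png

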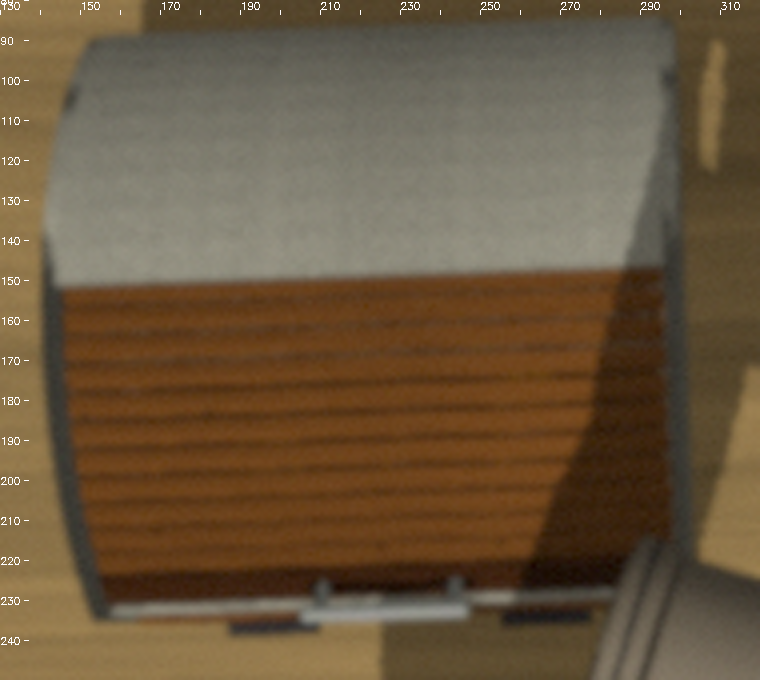

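View pics/w3.png

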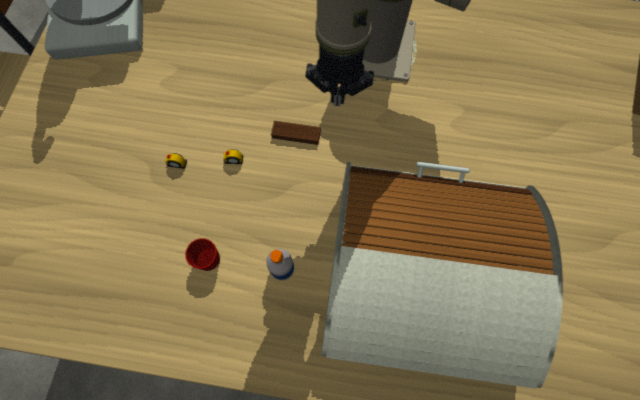

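```bash
python3 -c "
from bench import r
print(r.hand_in()); print(r.sense()['time'])"
```

```text
the job is handed in; nothing more can be done
None
the job is handed in; nothing more can be done
```

I put the block plane and the full-size tape measure away on their yellow shadows, rolled the slatted front shut and handed the job in at about 26.5 s. The hand-in reports no verdict.

- **Choosing the tape:** three tape measures were in view. I took the one at scene pixel (201, 183), because a 64 mm outline fitted it and the other two measured about 51 mm. The jaws closed on it at 34 mm, as described.
- **Placing:** both tools were set down on light contact, about 8–10 N. Pictures taken with the arm clear showed the plane with even margins all round. The tape sat inside its shadow, in line to within about 1°.
- **Roller:** I pushed the handle bar with closed fingers until it stopped moving at a push of about 29 N along x, with -18.6 N vertically. Afterwards the handle was within about a pixel of its calculated shut position in both pictures.
- **Left alone:** the glue bottle, tin, offcut and the two smaller tapes looked unmoved in the last scene picture, and the gripper was clear of everything.
- **Disagreements:** the measured tool position sat 1–3 mm off the commanded one, mostly in y and z. I corrected the tape placement for this, by about 3 mm. The two cameras differed by up to about 6 mm on the plane's knob, so I used pictures to settle its final position.
- **Not checked:** once the front was shut, the tools inside could not be seen, so their final state rests on the pictures from before closing.

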